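# Restock the sardine tins in the low tin store

## Robot

A 7-joint arm with a two-finger parallel gripper is mounted at the origin on a cart in front of the work surface, level with it; the furniture and walls round the work are solid. World frame = base frame: x ahead of the robot, y to its left, z up, the work surface at z = 0. Lengths are in m, angles in rad, forces in N, time in s.
With the tool pointing down it reaches from about 0.425 to 0.875 m from the base axis. Payload 9.9 kg.
Tool frame: the origin (TCP) lies at the very end of the fingers, on their centre line; the grasp point (between the pads) lies 19 mm behind it; z points along the fingers, y is the line along which they close (so a half turn about z gives the same grasp; the last joint's range is limited). The gripper opens to 85 mm and grips with 20 to 120 N. Pads are 22 mm wide; open, the fingers measure 114 mm over their backs; the gripper's body (76 mm by 85 mm) begins 54 mm behind the grasp point. The pads swing forward as they close: fully open they stand 13 mm farther back than shut.
Start: joints at [1.037, 0.576, 0.025, 1.437, -0.015, 1.129, -0.057], TCP at [0.293, -0.608, 0.231] pointing down, gripper open.
Joint ranges: [-2.76, 2.76], [-0.34, 2.15], [-1.52, 1.57], [0.19, 2.46], [-1.09, 4.23], [0.17, 1.99], [-2.82, 2.82]. Speed limits (rad/s): [2.22, 2.22, 3.01, 3.01, 3.14, 3.14, 3.14].

## Interface

Orientations are given as a unit quaternion [x, y, z, w].
In Python, from rig import move_pose, move_straight, move_j, open_gripper, gripper_close, sleep, solve_ik, get_image, MotionError, close_job, get_time_s, get_qpos, get_dq, get_effort, get_tool_pos, get_eef_rot, get_force, get_ft_torque, get_opening gives the robot as it stands. The module is installed in compiled form; this text tells all that it offers. Calls block until the motion is done:
- move_pose(position, orientation): joint-space move of the TCP to a pose.
- move_straight(position, speed=0.15, orientation=None): straight line of the TCP; orientation=None keeps the orientation; speed is the mean speed in m/s.
- move_j(angles): joint-space move.
- open_gripper() and gripper_close(squeeze=None): open the fingers fully, or close them until they stop; squeeze is the grip in N (None keeps the last).
- sleep(seconds).
- solve_ik(position, orientation): joint angles nearest the present ones, or None.
- get_image(name): name is "scene" or "top"; returns a dict with "img" (384x512x3 uint8, red, green, blue), "vertical_fov" (degrees; the focal length in pixels is half the picture's height over the tangent of half this angle, whatever the lens; pixels are square), "cx", "cy" (the principal point, pixels), "xyz" and "orientation" of the camera in the world. Camera axes: x right, y up, looking along -z (the intrinsics and any distortion apply to the point x, -y, -z); pixel columns grow to the right and rows downward; lengths in m; the calibration is good to about 2 mm. A picture is of the moment at which its call begins. There is no depth.
A pose or a line that the arm cannot do raises MotionError and nothing moves.
- close_job(): hands the job in, once; it reports no verdict.
Readings, each from a call of its own:
- get_time_s(): time.
- get_qpos(): joint angles.
- get_dq(): joint speeds.
- get_effort(): joint torques, N m.
- get_tool_pos(): TCP position.
- get_eef_rot(): TCP orientation.
- get_force(): force on the tool from outside, world axes, zero at the start.
- get_ft_torque(): the same for the moment, N m.
- get_opening(): finger opening in m.
Only numpy, scipy, OpenCV 4.12 (cv2) and the standard library are available. Lean on these libraries where they do the work, as an engineer would, in place of code of your own. Each camera call takes 0.05 s, during which the arm holds its last target. There are 200 camera calls.

## Task

Put the sardine tins away in the low tin store: set them crosswise in front of its mouth, short end to the guide rail, and feed them in with the push stick, never with the fingers, keeping them pressed along the rail, until they stand close one behind another, square along the rail and fully home against the end stop. Then lay the stick back flat on the store's clear roof, draw the green closing panel up out of the slotted rack and slide it fully down into the grooves at the mouth. Leave the jars, salt, egg, lemon and garlic where they are.

Things in the scene. Friction and masses are not known exactly. Their poses are not given: they have to be found in the camera images.
- store_mouth (a point): Mouth of the fixed tin store, a low tunnel: point on the worktop, in the plane of the two upright panel grooves, midway across the lane. Axes (shared by all store points): x across the lane to the guide rail, away from the robot; y the feed direction, into the store; z up. Lane floor is the bare worktop, lane 122 mm wide (near wall face at x -61), 42 high, room for three tins.
- rail_face (a point): Point on the guide rail's face in the plane of the grooves, 21 mm up (x +61 from store_mouth). The rail, aluminium, 42 high, 20 thick, runs straight along y from 135 mm in front of the mouth to the end stop. In front of the mouth there is only the rail and bare worktop. Groove posts stand at x 61 to 81 mm either side of the mouth, y -18 to +18, 77 high.
- end_stop (a point): Middle of the face of the end stop that closes the lane, 204 mm beyond the groove plane along y, 21 mm up. Tins that are fully home stand against it and against each other.
- roof_top (a point): Point on top of the store's clear flat roof, 52 mm above the worktop, on the lane's middle line, 120 mm behind the groove plane. The roof (underside 42 up) covers y from 8 to 232 mm behind the groove plane and x 79 mm either side. The push stick lies here, handle towards the mouth.
- stick_grip (a point): Wooden push stick, 0.14 kg: middle of its upright handle block, 40 mm above its flat underside. Block 20 mm wide (y), 75 long (x), its top 20 above the point. x = the stick's forward direction, y its left, z up. A low foot 20 wide, 15 high runs under it from 45 mm behind the point to the head in front; a cross bar 64 wide, 8 high steadies its tail.
- stick_notch (a point): Inner corner of the stick's L-shaped head, 9 mm above its underside, 130 mm ahead of and 45 left of stick_grip; same axes. The pushing face lies at x 0 and spans y -80 to 0; at its left a cheek 8 thick (y 0 to +8) reaches 35 forward (x 0 to +35). Head 18 high. The corner takes a tin's rear outer corner: face pushes it along, cheek presses it to the rail.
- panel_mid (a point): Green closing panel, plain board 135 wide (x), 6 thick (y), 95 tall (z) mm, 0.09 kg, either way round; the point is its centre, 47.5 below the top edge. Starts upright in the rack's middle slot. In the store it stands on the worktop across the mouth, centre 47.5 up, side edges in the grooves: each 10 wide, 145 apart at the bottoms, straight to 58 high, flared to 30 wide at 77.
- rack_slot (a point): Fixed dark wooden slotted rack: floor of its middle slot, 12 mm above the worktop, centre. y runs along the slot, x across it. The panel's side edges stand in upright grooves 10 wide that reach 62 mm above the worktop (flares to 81), so it leaves only upward; between the posts (122 apart) its top edge is free to be pinched. Rows of stub posts, 57 high, stand 31 mm either side of it.
- tin_a_mid (a point): A sardine tin, 63 (x) by 105 (y) by 25 (z) mm, 0.15 kg, rounded corners (its solid body 60 by 100); the point is its centre, 12.5 above its underside. One of two or three tins; absent ones read None.
- tin_b_mid (a point): A sardine tin, 63 (x) by 105 (y) by 25 (z) mm, 0.15 kg, rounded corners (its solid body 60 by 100); the point is its centre, 12.5 above its underside. One of two or three tins; absent ones read None.
- tin_c_mid (a point): A sardine tin, 63 (x) by 105 (y) by 25 (z) mm, 0.15 kg, rounded corners (its solid body 60 by 100); the point is its centre, 12.5 above its underside. One of two or three tins; absent ones read None.
- lemon: A lemon, 78 x 55 x 56 mm, lying; bystander behind the rail. Origin at its underside.
- salt_shaker: Salt shaker, 44 across, 90 mm tall; bystander behind the rail. Origin at its underside.
- jam_jar: Jam jar with red lid, 62 across, 90 mm tall; bystander. Origin at its underside.
- honey_jar: Honey jar with white lid, 63 across, 103 mm tall; bystander. Origin at its underside.
- egg: A brown egg lying on the worktop, 57 x 44 x 44 mm; bystander. Origin at its underside.
- garlic_a: A garlic bulb, 56 mm across; bystander near the end of the rail. Origin at its underside.

How it is judged:
By the outcome, as a careful person would: the job done as asked, in the order asked, and still so for the second after the job is handed in, with the robot touching nothing.
Of tin_a, tin_b, tin_c only 2 to 3 are there at a start; the rules pass over those that are not, and their reading is None.
At some moment in a run one of push_stick may be knocked a few centimetres aside while the robot is not near it.
Once in a run the grip may slacken for a moment while it holds something.
It also fails if it takes over 210 s, if anything falls off the work surface, if the arm or the gripper's body presses on something with over 40 N, if the wrist force passes 120 N, or if a joint passes its speed limit or range.

## Working session

There is one attempt and no reset: what is moved stays moved. The work goes in short steps, each a Python script; the robot and the scene stay as the last script left them, time stands still between calls to the robot, and variables do not carry over. Pictures are saved under pics/ and viewed, on a budget of 14 in all, crops included, one or two more only if the job needs it, and the job is handed in when it is done.

```bash
mkdir -p pics; ls; python3 - <<'E'
from rig import *
import cv2
for n in("scene","top"):
    d=get_image(n); cv2.imwrite(f"pics/{n}0.png",d["img"][:,:,::-1]); print(n,{k:v for k,v in d.items() if k!="img"})
print(get_time_s(),get_tool_pos(),get_eef_rot(),get_opening())
E
```

```text
pics
scene {'vertical_fov': 48.90814478220197, 'cx': 257.24700234606155, 'cy': 193.1167182010338, 'xyz': array([ 0.23493854, -0.39579446,  0.92158723]), 'orientation': array([ 0.31162205, -0.09761821, -0.29442831,  0.89815052])}
top {'vertical_fov': 45.09863225317641, 'cx': 256.75091804033696, 'cy': 190.81554518692153, 'xyz': array([0.47324705, 0.12271253, 1.3083997 ]), 'orientation': array([-0.04215933,  0.03342911,  0.71189914, -0.70021761])}
0.1 [ 0.29330697 -0.60747262  0.23052666] [ 9.74809744e-01  2.23036719e-01 -2.12121801e-04 -7.34622524e-04] 0.08524818615488305
```

View pics/scene0.png

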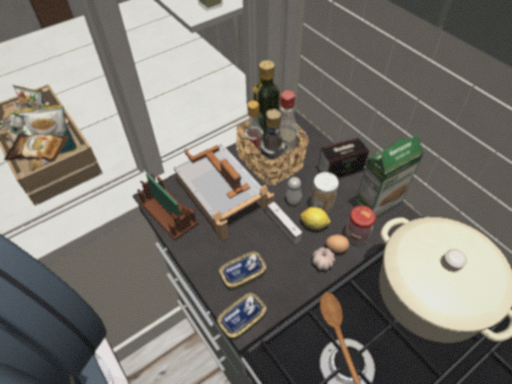

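View pics/top0.png

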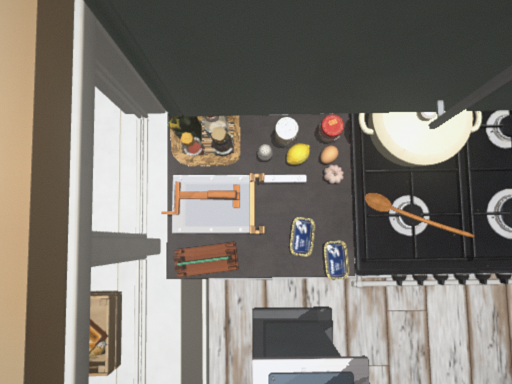

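The pictures show two tins, at about (302,236) and (336,259) in the top view. The store is in the middle with the stick on its roof, and the panel is in the rack at about (205,260). I'll enlarge both views.

```bash
cat > h.py <<'E'
from rig import *
import numpy as np, cv2
from scipy.spatial.transform import Rotation as R
def cam(d):
    f=192/np.tan(np.radians(d["vertical_fov"]/2)); return f,R.from_quat(d["orientation"]).as_matrix(),np.array(d["xyz"])
def back(d,u,v,z):
    f,M,p=cam(d); r=M@np.array([(u-d["cx"])/f,-(v-d["cy"])/f,-1]); return p+r*(z-p[2])/r[2]
def proj(d,P):
    f,M,p=cam(d); c=(np.atleast_2d(P)-p)@M; return np.c_[d["cx"]+f*c[:,0]/-c[:,2], d["cy"]-f*c[:,1]/-c[:,2]]
def crop(d,name,u0,v0,w,h,s=4):
    im=cv2.resize(d["img"][v0:v0+h,u0:u0+w,::-1],None,fx=s,fy=s,interpolation=cv2.INTER_CUBIC)
    for k in range(0,w,20): cv2.putText(im,str(u0+k),(k*s,10),0,.35,(0,255,255),1); cv2.line(im,(k*s,0),(k*s,3),(0,255,255),1)
    for k in range(0,h,20): cv2.putText(im,str(v0+k),(0,k*s+4),0,.35,(0,255,255),1)
    cv2.imwrite(f"pics/{name}.png",im)
def down(yaw):  # tool pointing down, tool y (closing line) at angle yaw from world x
    c,s=np.cos(yaw),np.sin(yaw); y=np.array([c,s,0]); z=np.array([0,0,-1.]); return R.from_matrix(np.c_[np.cross(y,z),y,z]).as_quat()
E
python3 - <<'E'
from h import *
d=get_image("top"); crop(d,"top1",160,140,200,145)
e=get_image("scene"); crop(e,"sc1",130,135,200,150)
E
```

```text
(no output)
```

View pics/top1.png

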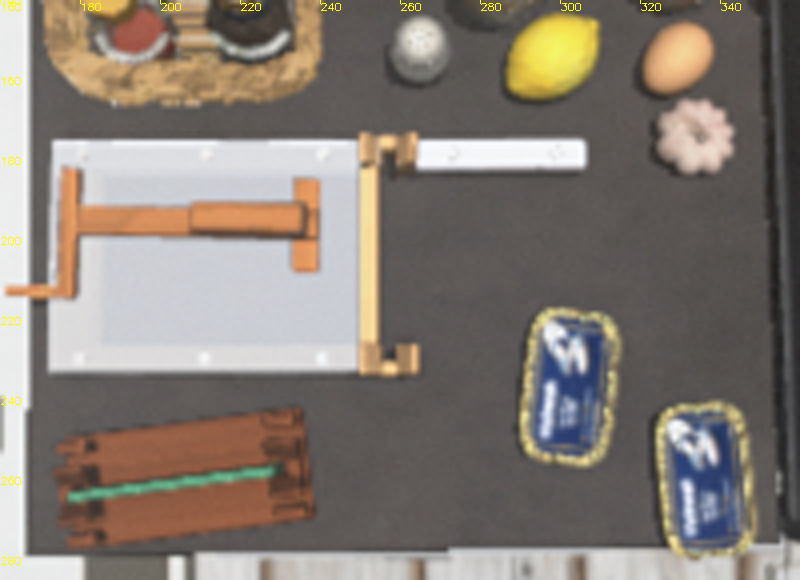

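View pics/sc1.png

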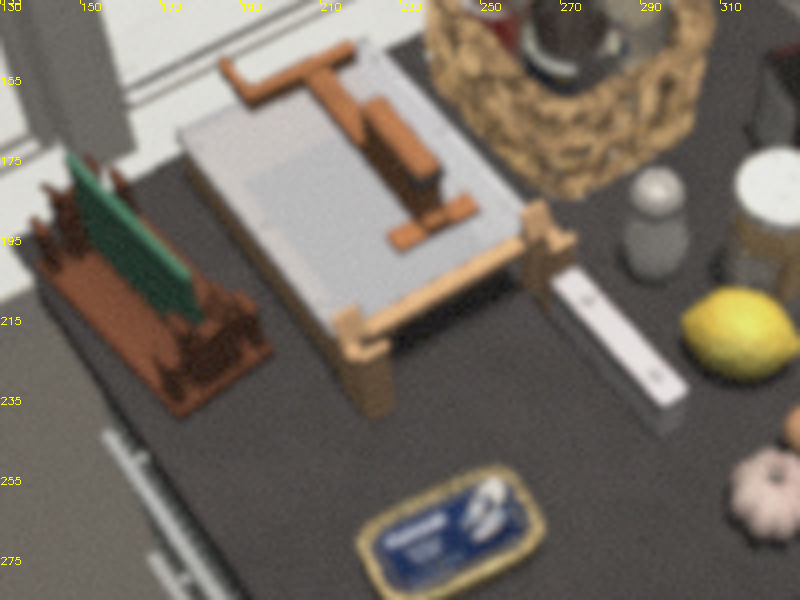

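```bash
cat > m.py <<'E'
from h import *
from scipy.optimize import least_squares
d=get_image("top"); e=get_image("scene")
T=lambda u,v:(160+u/4-.375,140+v/4-.375)
S=lambda u,v:(130+u/4-.375,135+v/4-.375)
def fit(name,z0,pts,x0):
    L=np.array([p[2] for p in pts],float)/1000
    def pos(q): 
        c,s=np.cos(q[2]),np.sin(q[2]); return np.c_[q[0]+c*L[:,0]-s*L[:,1],q[1]+s*L[:,0]+c*L[:,1],L[:,2]+z0]
    def res(q):
        P=pos(q); return np.concatenate([(proj(d if p[0]=='t' else e,P[i])[0]-(T if p[0]=='t' else S)(*p[1])) for i,p in enumerate(pts)])
    r=least_squares(res,x0,loss='soft_l1'); print(name,np.round(r.x,4),"deg",np.degrees(r.x[2]).round(2)); print(np.round(r.fun.reshape(-1,2),1).tolist()); return r.x
store=[('t',(51,141),(79,232,52)),('t',(49,373),(-79,232,52)),('t',(586,140),(81,-135,42)),('t',(586,168),(61,-135,42)),('t',(379,225),(0,8,52)),
 ('s',(180,135),(-79,232,52)),('s',(365,42),(79,232,52)),('s',(686,383),(81,-135,42)),('s',(661,406),(61,-135,42)),('s',(661,434),(61,-135,0)),('s',(365,415),(-81,-18,0))]
fit('store',0,store,[.45,.12,0])
fit('store_top',0,store[:5],[.45,.12,0]); fit('store_sc',0,store[5:],[.45,.12,0])
# stick, local x fwd,y left; world yaw ~ 90deg
stick=[('t',(190,202),(37.5,-10,60)),('t',(190,234),(37.5,10,60)),('t',(58,286),(130,45,18)),('t',(5,286),(165,45,18)),('t',(58,168),(130,-35,18)),
 ('s',(248,105),(130,45,18)),('s',(354,44),(130,-35,18)),('s',(221,62),(165,53,18)),('s',(375,97),(37.5,-10,60))]
fit('stick',.052,stick,[.47,.2,1.57])
fit('stick_top',.052,stick[:5],[.47,.2,1.57])
tinA=[('t',(581,309),(0,52.5,25)),('t',(560,465),(0,-52.5,25)),('t',(622,390),(31.5,0,25)),('t',(520,384),(-31.5,0,25))]
def tin(n,a,b):
    A=back(d,*T(*a),.025);B=back(d,*T(*b),.025); print(n,np.round((A+B)/2,4),np.linalg.norm(A-B).round(4),"long axis deg from x",np.degrees(np.arctan2(*(A-B)[[1,0]])).round(2))
tin('tin1',(581,309),(560,465)); tin('tin2',(697,403),(711,558)); 
A=back(d,*T(70,497),.107);B=back(d,*T(282,469),.107);print('panel',np.round((A+B)/2,4),np.linalg.norm(A-B),np.degrees(np.arctan2(*(A-B)[[1,0]])))
A=back(e,*S(70,155),.107);B=back(e,*S(193,290),.107);print('panel sc',np.round((A+B)/2,4),np.linalg.norm(A-B),np.degrees(np.arctan2(*(A-B)[[1,0]])))
print(get_qpos())
E
python3 m.py
```

```text
store [ 0.5738  0.1378 -0.013 ] deg -0.75
[[-0.1, 0.2], [-0.6, -0.1], [-0.5, -0.4], [-0.4, -0.2], [-0.6, 7.5], [-1.8, -1.1], [0.4, -1.8], [0.9, 1.6], [0.8, -0.1], [-0.3, 1.8], [1.5, 2.4]]
store_top [ 0.5741  0.1366 -0.0138] deg -0.79
[[0.4, 0.0], [-0.1, -0.3], [-0.1, -0.5], [0.0, -0.3], [-0.1, 7.4]]
store_sc [ 0.5745  0.1405 -0.0122] deg -0.7
[[-2.1, -1.7], [0.0, -2.4], [0.4, 0.7], [0.3, -1.1], [-0.7, 0.9], [1.1, 1.5]]
stick [0.5926 0.2276 1.5167] deg 86.9
[[0.5, 0.5], [0.1, 0.1], [0.0, 0.2], [0.3, -0.3], [1.7, 0.2], [0.2, -4.7], [-1.1, -0.9], [-1.4, -0.5], [1.6, -0.6]]
stick_top [0.5945 0.229  1.5322] deg 87.79
[[-0.1, -0.0], [-0.4, -0.4], [-0.3, 0.3], [0.0, -0.0], [1.0, 0.2]]
tin1 [0.4828 0.0139 0.025 ] 0.1082 long axis deg from x -9.19
tin2 [ 0.4176 -0.0757  0.025 ] 0.1054 long axis deg from x 3.26
panel [0.4245 0.2762 0.107 ] 0.13768031759152857 96.57195653086207
panel sc [0.4234 0.2731 0.107 ] 0.14072144198792996 94.1874994732106
[ 1.03716664  0.57601615  0.02490959  1.43733787 -0.01498829  1.1289787
 -0.05652278]
```

```bash
cat >> h.py <<'E'
YAW=-0.0135; O=np.array([.574,.137])
ex=np.array([np.cos(YAW),np.sin(YAW)]); ey=np.array([-ex[1],ex[0]])
def W(x,y,z): return np.r_[O+(x*ex+y*ey)/1000,z/1000]   # store mm -> world m
def Lc(p): q=np.array(p[:2])-O; return np.round(np.r_[q@ex,q@ey,p[2]]*1000,1)
def best(yaw):  # choose of two half turns the one keeping joint 7 near zero
    return yaw
def guard(p,speed=.03,step=.002,axis=None,lim=5,base=None,q=None):
    "straight in small steps until force change along axis (world 3-vector) exceeds lim"
    a=get_tool_pos(); p=np.array(p); n=max(1,int(np.ceil(np.linalg.norm(p-a)/step))); b=get_force() if base is None else base; f=0
    for i in range(1,n+1):
        move_straight(a+(p-a)*i/n,speed=speed,orientation=q); f=(get_force()-b)@np.array(axis)
        if abs(f)>lim: break
    return round(float(f),1),i,n
def pick_tin(c,yaw):
    q=down(yaw); move_pose([c[0],c[1],.12],q); move_straight([c[0],c[1],.004],.12); gripper_close(40)
    print("tin grip",get_opening()); move_straight([c[0],c[1],.075],.12)
def place_tin(ly,yaw=np.pi/2+YAW):
    q=down(yaw); move_straight(W(0,ly,75),.15,orientation=q); move_straight(W(0,ly,5.5),.1); b=get_force()
    print("press",guard(W(16,ly,5.5),axis=np.r_[ex,0],lim=4,base=b,step=.0015),Lc(get_tool_pos()),"opening",get_opening())
    p=get_tool_pos(); p[2]=.0045; move_straight(p,.03); open_gripper(); p[2]=.12; move_straight(p,.12)
E
python3 - <<'E'
from h import *
for nm,p,y in [("t1",[.4828,.0139,.004],np.radians(80.8)),("t2",[.4176,-.0757,.004],np.radians(93.3)),("pl",W(0,-56,5),np.pi/2+YAW),("stick",[.594,.229,.09],0),("st2",W(0,-290,40),0),("st3",W(0,-52,40),0),("pan",[.4245,.2755,.09],np.radians(5)),("panm",W(0,0,80),np.pi/2)]:
    for k in (0,np.pi):
        s=solve_ik(p,down(y+k)); print(nm,round(k),None if s is None else np.round(s,2))
E
```

```text
t1 0 [ 0.18  0.67 -0.45  2.15  0.67  0.45  0.61]
t1 3 [-0.19  0.65  0.1   2.17 -0.18  0.33 -1.67]
t2 0 [ 0.29  0.62 -0.32  2.3   0.66  0.3   1.01]
t2 3 [ 0.04  0.61  0.03  2.31 -0.09  0.22 -1.35]
pl 0 [ 0.19  0.8  -0.66  1.9   0.74  0.71  0.64]
pl 3 [-0.27  0.72  0.08  1.92 -0.11  0.51 -1.7 ]
stick 0 [-0.18  0.69 -0.44  1.69  0.37  0.84 -0.78]
stick 3 [ 0.22  0.99 -1.3   1.68  1.    1.28  1.85]
st2 0 [ 0.35  0.69 -0.27  1.86  0.29  0.63 -0.09]
st2 3 [-0.1   0.73  0.46  1.88 -0.51  0.65 -2.47]
st3 0 [-0.03  0.68 -0.31  1.89  0.33  0.63 -0.55]
st3 3 [ 0.47  1.02 -1.3   1.87  1.09  1.19  1.92]
pan 0 [-0.19  0.59 -0.71  2.03  0.58  0.73 -1.18]
pan 3 [ 0.1   0.84 -1.29  2.02  0.95  1.08  1.57]
panm 0 [ 0.12  0.7  -0.7   1.82  0.6   0.84  0.69]
panm 3 [-0.29  0.62 -0.03  1.84  0.03  0.68 -1.91]
```

```bash
python3 - <<'E'
from h import *
pick_tin([.4828,.0139],np.radians(80.8))
place_tin(-56)
print(get_time_s(),get_opening())
move_pose([.594,.229,.20],down(np.radians(-2.2)))
d=get_image("top"); crop(d,"top2",160,140,200,145)
E
```

```text
tin grip 0.058703325077806345
press (-7.3, 9, 11) [ 10.9 -56.    5. ] opening 0.05888839713285178
10.6333 0.08526580074319633
```

View pics/top2.png

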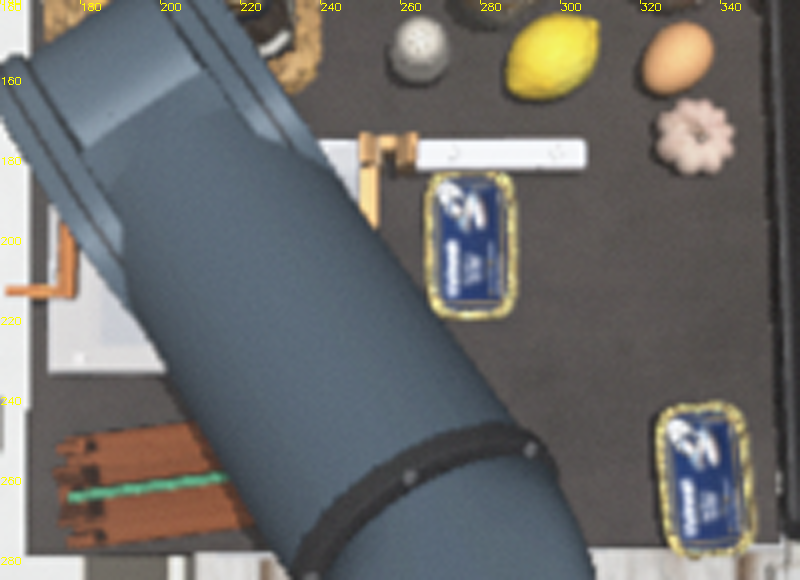

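```bash
cat >> h.py <<'E'
QS=down(YAW)
def feed(x0,y0,y1,press=3,lim=12,step=4,floor=23.5):
    "approach tin with grip at (x0,y0), touch it, press to rail, feed on to grip y1; stops on axial force lim"
    b=get_force(); E=np.r_[ey,0]; X=np.r_[ex,0]
    f=guard(W(x0,y0+60,floor),axis=E,lim=1.2,base=b,step=.002,speed=.03); print("touch",f,Lc(get_tool_pos()))
    p=Lc(get_tool_pos()); f=guard(W(x0+18,p[1],floor),axis=X,lim=press,base=b,step=.001,speed=.02); p=Lc(get_tool_pos()); print("press",f,p)
    x=p[0]; y=p[1]; log=[]
    while y<y1-.01:
        y=min(y+step,y1); move_straight(W(x,y,floor),.05); F=get_force()-b; fx,fy=F@X,F@E; log.append((round(y),round(fx,1),round(fy,1),round(get_opening()*1000,1)))
        if get_opening()<.018: print("slack?"); break
        if fx>-press+1.5: x+=.4
        elif fx<-press-3: x-=.4
        if abs(fy)>lim: print("stop"); break
    print(log[::3],log[-1],"x",x); return x,y
E
python3 - <<'E'
from h import *
c=[.5945,.229]; q=down(np.radians(-2.2))
move_straight([c[0],c[1],.075],.12,orientation=q); gripper_close(90); print(get_opening())
move_straight([c[0],c[1],.125],.12)
move_straight(W(-3,-120,125),.2,orientation=QS); move_straight(W(-3,-242,125),.2)
move_straight(W(-3,-242,40),.12); b=get_force(); print(guard(W(-3,-242,21),axis=[0,0,1],lim=2,base=b,step=.0015),Lc(get_tool_pos()),get_opening(),get_time_s())
d=get_image("top"); crop(d,"top3",160,140,200,145)
E
```

```text
0.018947954082667105
(11.7, 13, 14) [  -2.8 -242.    23.3] 0.01911629664287442 20.4667
```

View pics/top3.png

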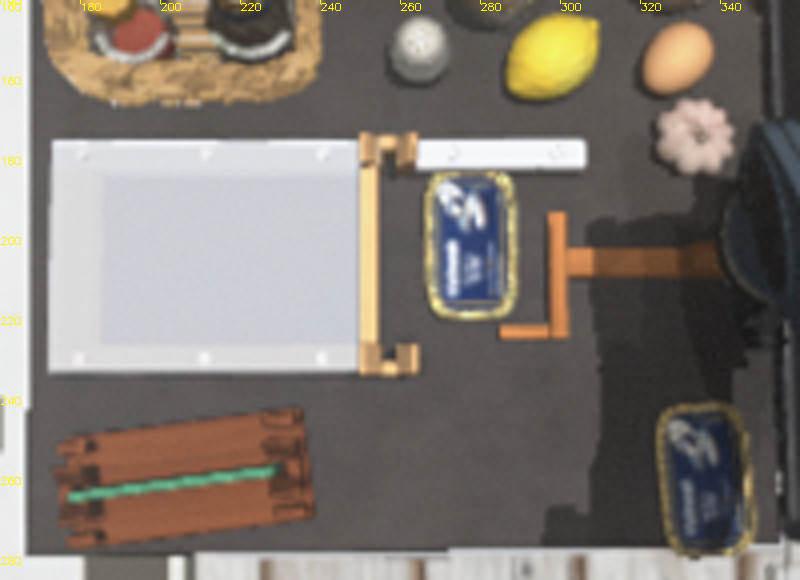

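```bash
python3 - <<'E'
from h import *
move_straight(W(-3,-242,24),.02); print(get_force())
x,y=feed(-3,-242,-52,floor=24)
print(get_time_s(),get_opening(),Lc(get_tool_pos()))
e=get_image("scene"); crop(e,"sc2",150,135,180,150)
E
```

```text
[-0.48529893  0.10074223 -1.45057915]
touch (-0.2, 31, 31) [  -3.  -181.8   24. ]
press (-4.2, 11, 18) [   7.  -182.    23.7]
[(-178, np.float64(-3.7), np.float64(-0.8), 19.3), (-166, np.float64(-4.9), np.float64(-0.4), 18.8), (-154, np.float64(-3.9), np.float64(-1.2), 19.1), (-142, np.float64(-4.2), np.float64(-2.1), 19.1), (-130, np.float64(-4.9), np.float64(-0.7), 19.1), (-118, np.float64(-4.7), np.float64(-1.4), 18.8), (-106, np.float64(-5.1), np.float64(-0.7), 18.8), (-94, np.float64(-4.6), np.float64(-0.5), 19.0), (-82, np.float64(-4.0), np.float64(-0.0), 19.0), (-70, np.float64(-3.6), np.float64(-0.6), 19.6), (-58, np.float64(-5.0), np.float64(-1.0), 19.2)] (-52, np.float64(-4.5), np.float64(-2.1), 19.3) x 7.0
39.5167 0.01927036522866951 [  6.9 -52.1  24. ]
```

View pics/sc2.png

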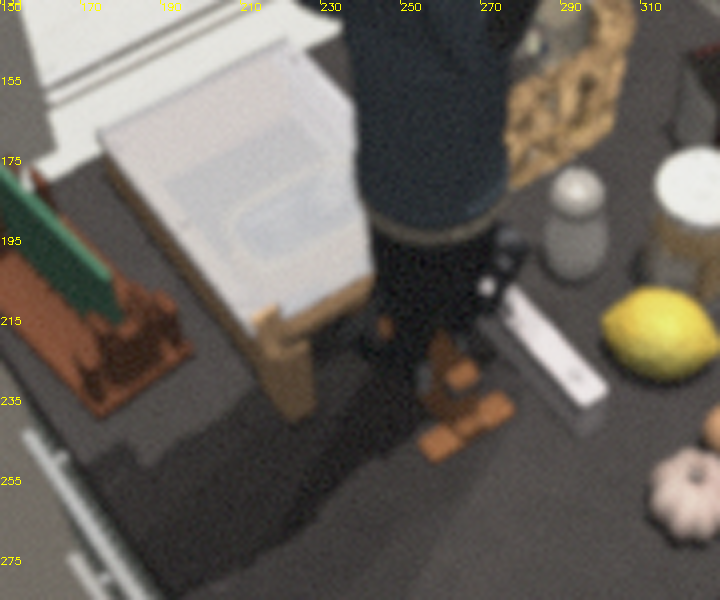

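```bash
python3 - <<'E'
from h import *
move_straight(W(5,-54,24),.03); move_straight(W(4,-290,24),.15); move_straight(W(4,-290,23.5),.02); print(Lc(get_tool_pos()),get_opening())
open_gripper(); move_straight(W(4,-290,130),.15)
pick_tin([.4176,-.0757],np.radians(93.3))
place_tin(-60)
print(get_time_s())
move_pose(W(4,-290,150),QS)
d=get_image("top"); crop(d,"top4",160,140,200,145)
E
```

```text
[   3.7 -267.6   24.2] 0.01904577794651695
tin grip 0.05883160598056885
press (-6.3, 10, 12) [ 11.4 -56.8   5.1] opening 0.058731787896160896
53.3417
```

View pics/top4.png

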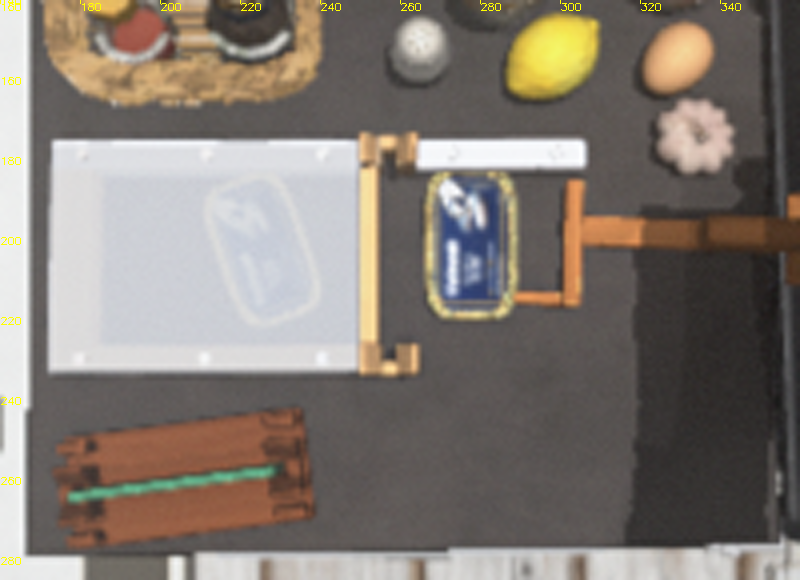

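Tin 1 lies rotated about 18° under the roof (around (225,202)). The retracting cheek dragged it, and the stick's tail ran into the hob edge at a grip position of y≈-267 mm. The stick now sits about 20 mm nearer the rail. I'll set tin 2 aside, find the stick again, and square tin 1 with it.

```bash
python3 - <<'E'
from h import *
q=down(np.pi/2+YAW)
move_pose(W(11,-56.8,110),q); move_straight(W(11,-56.8,4.5),.12); gripper_close(40); print(get_opening())
move_straight(W(11,-56.8,80),.12); move_straight(W(-120,-130,80),.2); move_straight(W(-120,-130,5),.1); open_gripper(); move_straight(W(-120,-130,100),.15)
print(get_time_s(),Lc(get_tool_pos()))
move_pose(W(-150,-60,150),q)
d=get_image("top"); crop(d,"top5",200,150,190,140)
E
```

```text
0.058889256651706974
60.4167 [-120.3 -130.3   99.5]
```

View pics/top5.png

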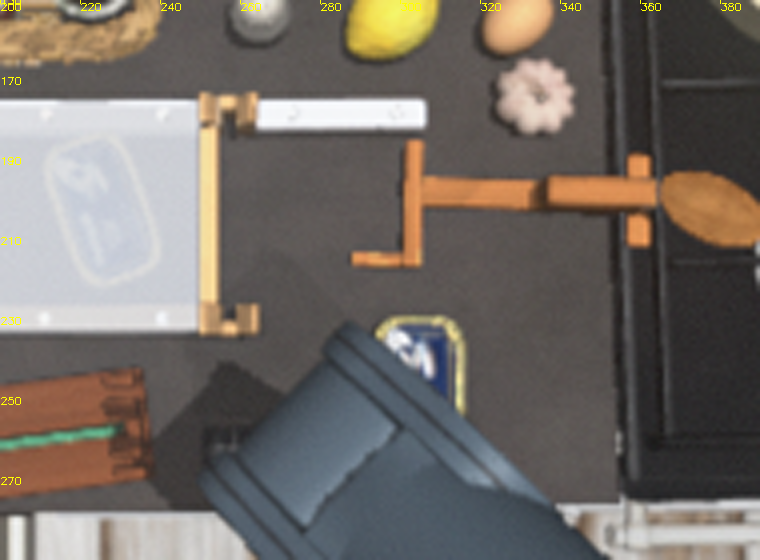

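```bash
python3 - <<'E'
import re
src=open('m.py').read().split("store=[")[0]
exec(src)
T=lambda u,v:(200+u/4-.375,150+v/4-.375)
stick=[('t',(548,176),(37.5,-10,60)),('t',(548,207),(37.5,10,60)),('t',(403,252),(130,45,18)),('t',(352,252),(165,45,18)),('t',(403,140),(130,-35,18)),('t',(651,155),(-50,-32,8)),('t',(651,246),(-50,32,8)),('t',(656,191),(-37.5,0,60))]
r=fit('stick',0,stick,[.58,-.12,1.57])
print(Lc([r[0],r[1],0]))
tins=(np.array(back(d,*T(102,209),.025)),); print("tin1",Lc(tins[0]))
E
```

```text
stick [ 0.5853 -0.114   1.5185] deg 87.01
[[-0.8, -0.4], [-0.9, -0.8], [-0.5, 0.5], [-0.3, 0.1], [0.3, 0.1], [1.8, 0.0], [1.6, -0.1], [-0.0, 0.5]]
[  14.7 -250.8    0. ]
tin1 [ 6.5 89.2 25. ]
```

```bash
cat >> h.py <<'E'
def to_roof(x=24,y=85):
    move_straight(W(0,-200,24),.15) if Lc(get_tool_pos())[1]>-200 else None
    p=Lc(get_tool_pos()); move_straight(W(p[0],p[1],125),.15); move_straight(W(x,y,125),.2); move_straight(W(x,y,82),.1)
    b=get_force(); print("roof",guard(W(x,y,73),axis=[0,0,1],lim=2,base=b,step=.001,speed=.02),Lc(get_tool_pos()),get_opening())
    open_gripper(); move_straight(W(x,y,135),.15)
E
python3 - <<'E'
from h import *
q=down(np.radians(-2.99)); c=W(14.7,-251,0)[:2]
move_pose([*c,.13],q); move_straight([*c,.026],.12); gripper_close(90); print(get_opening(),Lc(get_tool_pos()))
move_straight([*c,.034],.05); move_straight(W(-4,-220,34),.1,orientation=QS)
b=get_force(); print(guard(W(-4,-220,21),axis=[0,0,1],lim=2,base=b,step=.001,speed=.02),Lc(get_tool_pos()))
z=Lc(get_tool_pos())[2]+.4
move_straight(W(-4,-220,z),.02); b=get_force()
move_straight(W(-4,-90,z),.12)
print(guard(W(-4,-60,z),axis=np.r_[ey,0],lim=10,base=b,step=.003,speed=.04),get_opening())
print(guard(W(14,-60,z),axis=np.r_[ex,0],lim=3,base=b,step=.001,speed=.02),Lc(get_tool_pos()))
p=Lc(get_tool_pos()); print(guard(W(p[0],-46,z),axis=np.r_[ey,0],lim=10,base=b,step=.003,speed=.04),Lc(get_tool_pos()),get_force()-b,get_opening())
move_straight(W(p[0]-8,-46,z),.03)
print(Lc(get_tool_pos()),get_time_s())
d=get_image("top"); crop(d,"top6",160,140,200,145)
E
```

```text
0.01857452061840033 [  14.9 -251.    26.4]
(8.6, 9, 14) [  -4.  -220.    26.3]
(0.2, 11, 11) 0.018781729534452923
(-3.4, 10, 18) [  5.5 -59.8  26.5]
(-0.7, 5, 5) [  5.6 -45.7  26.8] [ 0.04208889 -0.67138401 -0.77155023] 0.018877160006066523
[ -2.7 -46.   26.8] 75.1083
```

View pics/top6.png

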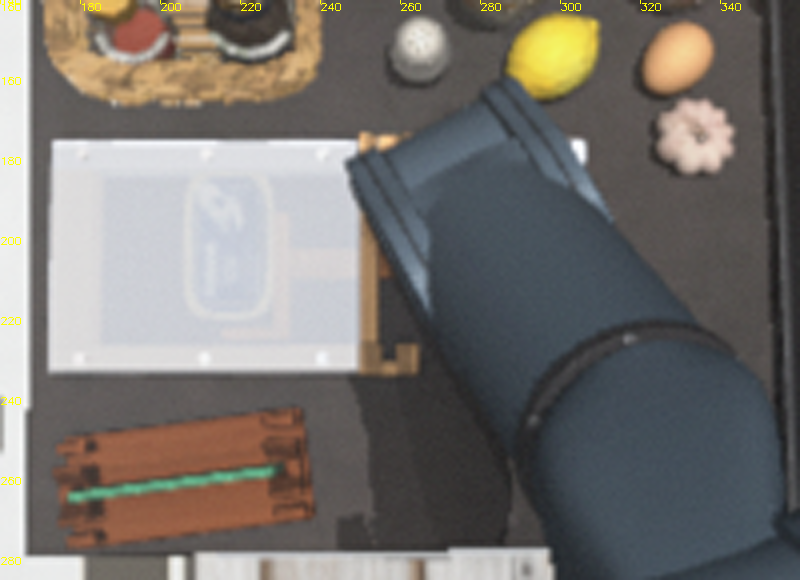

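```bash
python3 - <<'E'
from h import *
move_straight(W(-2.7,-201,26.8),.15); to_roof()
pick_tin(W(-120,-130,0)[:2],np.pi/2+YAW)
place_tin(-56)
print(get_time_s()); move_pose(W(24,85,170),QS)
d=get_image("top"); crop(d,"top7",160,140,200,145)
E
```

```text
roof (8.8, 5, 10) [24.1 85.  78.4] 0.01907100630694479
tin grip 0.05894596708419194
press (-9.0, 10, 11) [ 12.3 -56.1   5.1] opening 0.05886915551403335
91.7917
```

View pics/top7.png

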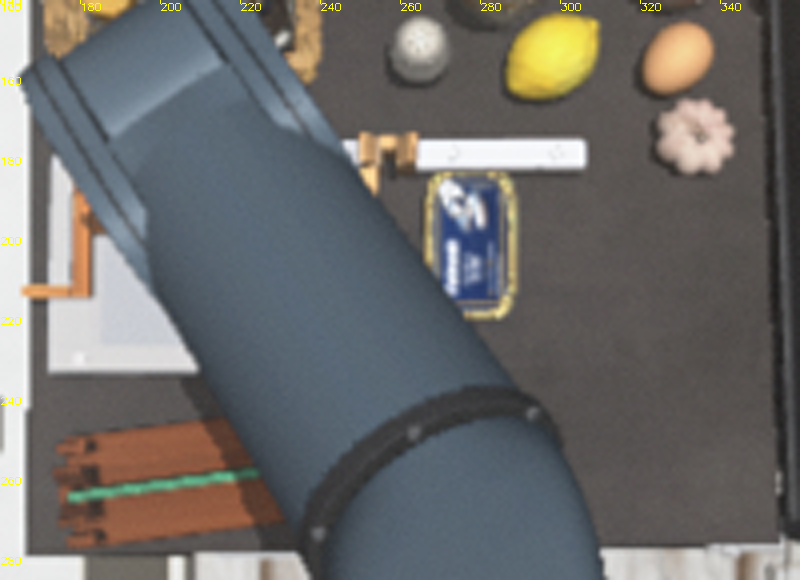

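```bash
python3 - <<'E'
from h import *
move_straight(W(24,85,78.5),.12); gripper_close(90); print(get_opening())
move_straight(W(24,85,125),.12); move_straight(W(-3,-120,125),.2); move_straight(W(-3,-235,125),.2); move_straight(W(-3,-235,40),.12)
b=get_force(); print(guard(W(-3,-235,22),axis=[0,0,1],lim=2,base=b,step=.001,speed=.02),Lc(get_tool_pos()))
z=Lc(get_tool_pos())[2]+.4; move_straight(W(-3,-235,z),.02); b=get_force(); X=np.r_[ex,0];E=np.r_[ey,0]
move_straight(W(-3,-212,z),.05)
print("press",guard(W(16,-212,z),axis=X,lim=3,base=b,step=.001,speed=.02),Lc(get_tool_pos()))
x=Lc(get_tool_pos())[0]; y=-212; log=[]
while y<-35:
    y+=3; move_straight(W(x,y,z),.06); F=get_force()-b; fx,fy=F@X,F@E; log.append((y,round(float(fx),1),round(float(fy),1),round(get_opening()*1000,1)))
    if fx>-1.5: x+=.3
    elif fx<-6: x-=.3
    if abs(fy)>12 or get_opening()<.0175: break
print(log[::5],log[-4:],x,Lc(get_tool_pos()),get_time_s())
d=get_image("top"); crop(d,"top8",160,140,200,145)
E
```

```text
0.01910590973238154
(12.0, 15, 19) [  -2.8 -234.9   26.8]
press (-4.5, 11, 19) [   7.3 -211.8   27. ]
[(-209, -5.2, -2.0, 19.0), (-194, -4.7, -3.2, 19.0), (-179, -4.6, -1.5, 19.2), (-164, -5.6, -2.4, 18.9), (-149, -4.3, -1.4, 18.6), (-134, -4.9, -2.7, 19.0), (-119, -4.1, -2.8, 19.2), (-104, -4.7, -2.6, 18.9), (-89, -4.9, -3.2, 18.7), (-74, -4.6, -2.8, 19.1), (-59, -4.3, -2.4, 18.7), (-44, -5.3, -3.7, 19.0)] [(-47, -4.9, -2.0, 18.5), (-44, -5.3, -3.7, 19.0), (-41, -4.8, -10.4, 18.8), (-38, -5.9, -18.8, 18.7)] 7.3 [  6.5 -43.9  27.2] 119.85
```

View pics/top8.png

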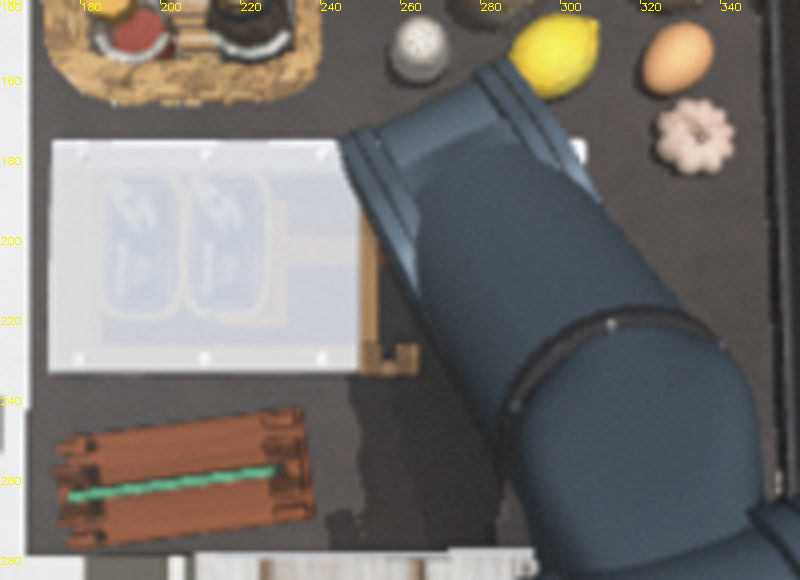

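```bash
python3 - <<'E'
from h import *
p=Lc(get_tool_pos()); z=27
move_straight(W(6.5,-46,z),.03); move_straight(W(-2,-46.5,z),.05); move_straight(W(-2,-201,z),.15); to_roof(38,90)
q=down(np.radians(5.8)); c=[.4240,.2752]
move_pose([*c,.17],q); print(get_time_s())
d=get_image("top"); crop(d,"top9",160,140,200,145)
move_straight([*c,.080],.12); gripper_close(50); print(get_opening(),Lc(get_tool_pos()),get_force())
E
```

```text
roof (6.0, 4, 10) [38.2 90.  78.9] 0.01883166157164382
128.075
0.005392563609632139 [-151.7  136.2   80.2] [ 0.25106435 -0.528101    4.23355212]
```

View pics/top9.png

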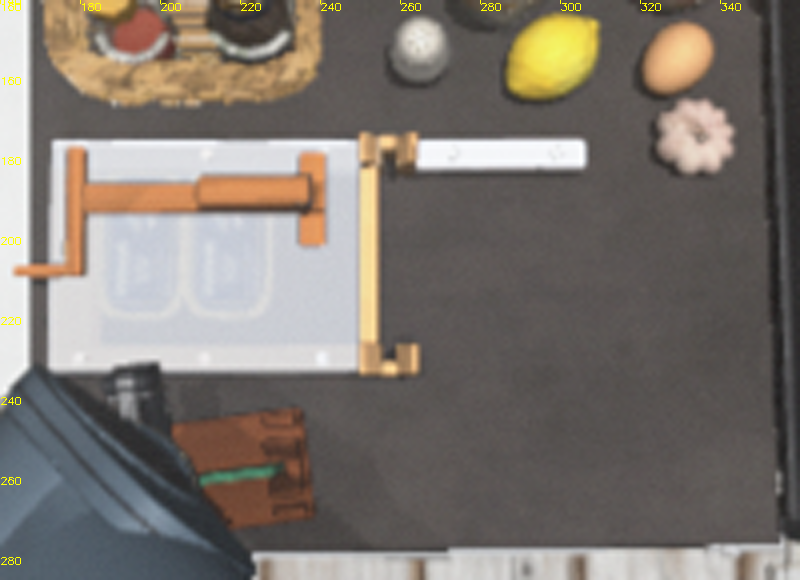

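```bash
python3 - <<'E'
from h import *
c=[.4240,.2752]; b=get_force()
move_straight([*c,.1],.05); print(get_force()-b); move_straight([*c,.195],.12); print(get_opening())
q=down(np.pi/2+YAW); move_straight(W(0,0,195),.15,orientation=q); move_straight(W(0,0,152),.1); print(get_opening(),get_time_s())
e=get_image("scene"); im=e["img"].copy()
top=160
crop(e,"sc3",150,110,180,150)
P=np.array([W(x,y,z) for x,y,z in [(-67.5,0,84),(67.5,0,84),(-67.5,0,179),(67.5,0,179)]]); print(((proj(e,P)-[150,110])*4).round().tolist())
E
```

```text
[-0.94486639  1.04881395 -5.75778427]
0.005236307555206512
0.005007025908908492 133.4083
[[283.0, 419.0], [463.0, 317.0], [270.0, 321.0], [464.0, 217.0]]
```

View pics/sc3.png

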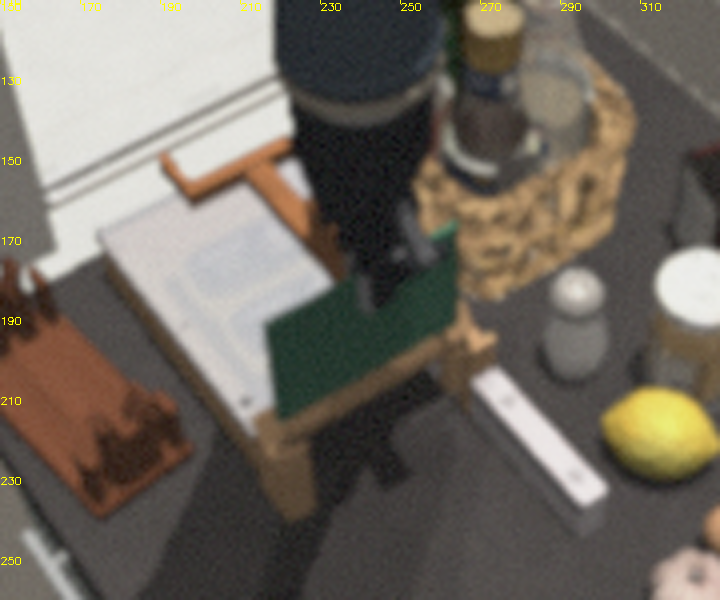

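```bash
python3 - <<'E'
from h import *
b=get_force(); z=152; x=1.;y=0.
while z>68:
    z-=3; move_straight(W(x,y,z),.05); F=get_force()-b; f=np.array([F[:2]@ex,F[:2]@ey,F[2]])
    if np.abs(f).max()>2.5: print(z,f.round(1),round(get_opening()*1000,1))
    if f[2]>15: break
    if abs(f[0])>2.5: x+=np.sign(f[0])*.5
    if abs(f[1])>2.5: y+=np.sign(f[1])*.4
print(z,x,y,Lc(get_tool_pos()),get_time_s())
E
```

```text
68 [-0.2 -0.4  3.9] 5.2
68 1.0 0.0 [ 1.3  0.3 68.2] 140.4583
```

Force stayed low all the way down, with floor contact starting at TCP height 68 mm, as predicted. I'll press lightly, release and check.

```bash
python3 - <<'E'
from h import *
b=get_force(); print(guard(W(1,0,65.5),axis=[0,0,1],lim=6,base=b,step=.0008,speed=.02),Lc(get_tool_pos()))
open_gripper(); move_straight(W(1,0,170),.12); move_pose(W(-60,-220,230),down(np.pi/2+YAW)); print(get_time_s())
sleep(.5)
e=get_image("scene"); d=get_image("top")
crop(e,"a",140,140,130,100,3); crop(d,"b",160,150,130,100,3)
cv2.imwrite("pics/fin.png",np.vstack([cv2.imread("pics/a.png"),cv2.imread("pics/b.png")]))
P=np.array([W(x,0,95) for x in(-67.5,67.5)]); print(((proj(e,P)-[140,140])*3).round().tolist(),((proj(d,P)-[160,150])*3).round().tolist())
E
```

```text
(6.8, 1, 4) [ 1.3  0.4 68.2]
143.3917
[[241.0, 216.0], [377.0, 140.0]] [[291.0, 233.0], [290.0, 80.0]]
```

View pics/fin.png

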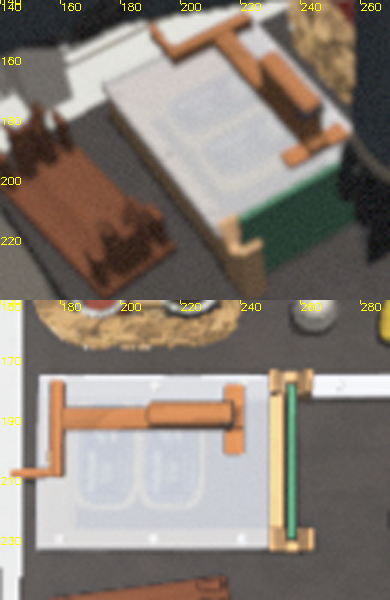

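```bash
python3 -c "
from rig import *
close_job(); print(get_time_s())"
```

```text
the job is handed in; nothing more can be done
the job is handed in; nothing more can be done
```

The job is handed in at about 143 s of the 210 s allowed, with both tins stored, the stick back on the roof and the panel down in the mouth. There were only two tins this time.

**Final checks**
- **Tins:** both stand square along the rail, one close behind the other. The last push stopped firm at 19 N, at about the position calculated for the end stop.
- **Stick:** it lies flat on the clear roof, handle towards the mouth, with its head overhanging the back edge by about 20 mm.
- **Panel:** it went down the grooves without catching and met the worktop at the calculated height. Its top edge sits where it should in both views.
- **Jars and other items:** those visible in the later pictures had not moved. I did not check the jars at the end.

**What went wrong on the way**
- **First tin skewed:** drawing the stick back turned the first tin about 18° under the roof.
- **Stick hit the hob:** the same retreat ran the stick's tail into the hob edge. The arm stopped about 22 mm short and the stick slipped in the grip. I took no force reading then, so I can't say how hard it pressed.
- **Stick and second tin:** the stick was later found about 10–20 mm nearer the rail, either knocked or moved by that contact. The second tin may also have brushed its cheek when set down.
- **How I fixed it:** I moved the second tin aside, re-squared the first with the stick, then set the second back and pushed both home.

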